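# Draw the deep component bin up to the rack's front stop with the bin hook

### The job

The bin of transformers has been pushed deep under the wire deck of the bench rack. Take the bin hook from the tool mat, drop its tip behind the front lip of that bin and drag it gently forward along its lane until you feel it come firmly and squarely up against the rack's adjustable front stop, wherever that is set. Then unhook it and set the hook down on the tool mat again, upright on its handle, leaving the other bin, the circuit board, the screwdriver and the solder reel where they are.

Things in the scene. Friction and masses are not known exactly. Their poses are not given: they have to be found in the camera images.
- hook_grip (a point): Centre (half-way up) of the bin hook's black handle: 104 long, 22 wide, 32 high, standing upright on its flat underside 16 mm below this point. x points along the handle to the hook end, z up. Grip it here across its width (y). A 6 mm round steel rod leaves the handle's front 10.5 mm above this point and runs along x. Mass 0.18 kg, its centre about 25 mm ahead of this point.
- hook_tip (a point): Lower end of the hook's tip. The rod runs straight to 215 mm ahead of hook_grip and there turns straight down, to end level with the handle's underside: this point lies 215 mm ahead of and 15.5 mm below hook_grip. The tip is 6 mm round and hangs 23 mm below the underside of the rod. Axes as hook_grip's.
- transformer_bin: Black open bin holding six small copper-and-steel transformers, 0.5 to 0.95 kg. 160 long (x), 105 wide (y), origin at the centre of its underside, walls 4 thick. Low front wall at its -x end (front face at x = -80), back wall 75 high. It stands on the rack's liner, perhaps a little skewed, and takes about 2 to 8 N to drag; more than 20 N on its lip is too rough.
- transformer_bin_lip (a point): Middle of the lip: the straight level top edge of that bin's front wall, 78 mm in front (-x) of the bin's origin and 45 above its underside. Behind the front wall is a free space 49 long (x) and 97 wide (y), down to the bin's floor, before the first transformer. Axes as the bin's: x points into the rack.
- heatsink_bin: The same kind of black bin but holding two finned aluminium heat sinks; it stands in the other lane, equally deep. Leave it alone. Origin at the centre of its underside.
- rack: Fixed bench rack of sheet steel and wire, 300 deep (x, pointing from the open front into the rack), 268 wide (y); origin at the centre of its footprint. Deck with grey liner, top 31 above the bench; two lanes along x centred at y = +-63.5, each 122 wide between guides 24 high; either may hold the transformer bin. Open wire deck 184 to 194 above the bench, x = -142 to 142; corner posts 205 high.
- tool_mat: Thin grey mat fixed on the bench, 360 (x) by 210 (y), 4 thick, origin at the centre of its underside. The hook lies along its x on its -y half, a screwdriver on its +y half.
- screwdriver: Screwdriver 190 long lying on the mat about 110 mm beside the hook; leave it there.
- circuit_board: Green circuit board 160 x 100, up to 21 high with its parts, lying on the bench between mat and rack; leave it there. Origin at the centre of its underside.
- solder_reel: Red reel, 64 across and 53 high, standing on the bench in front of the rack; leave it there. Origin at the centre of its underside.
- deck_front (a point): Middle of the deck's front edge, 31 above the bench; axes as the rack's. The front stop, a steel angle 30 high and 4 thick across both lanes, is clamped by two thumbscrews so that its bin-side face lies anywhere from 4 to 59 mm behind (+x of) this edge; its setting is not measured, so feel for it: it is rigid, and a bin is firmly home once the pull has risen some 8 N above what drags it.
Not all that is in view belongs to the job. What is shaped like the transformer_bin but purple is not meant.

How it is judged (in metres and radians):
On the way, in this order (a step that is already met when the one before it is completed fails the run):
1. the hook has been picked up from the mat (height (world z) of hook_grip above 0.055 m and contact force between the fingers and bin_hook above 1 N), for 0.2 s.
2. the hook's tip is down inside the transformer bin behind its front lip (at least 6 mm below the lip's top edge), before the bin has been moved 20 mm (x of hook_tip in the frame of transformer_bin between -0.076 and -0.025 m and y of hook_tip in the frame of transformer_bin between -0.05 and 0.05 m and z of hook_tip in the frame of transformer_bin below 0.039 m and distance of transformer_bin from where it was at the start of the episode below 0.02 m), for 0.1 s.
3. the hook, still behind the lip, draws the bin firmly against the front stop (more than 4 N on the stop for 0.2 s) (contact force between transformer_bin and front_stop above 4 N and contact force between bin_hook and transformer_bin above 4 N and z of hook_tip in the frame of transformer_bin below 0.039 m and x of hook_tip in the frame of transformer_bin below -0.025 m), for 0.2 s.
At the end, for the whole second after the job is handed in: The transformer bin stands flat and at rest in its lane with its front face within 4 mm of the front stop and square to it within 0.03 rad, and the hook stands at rest upright (within 0.1 rad) on its handle on the tool mat, with the handle's centre within the mat's edges, let go (x of transformer_bin in the frame of front_stop between 0.079 and 0.086 m and angle between the x axis of transformer_bin and the x axis of rack, either way round below 0.03 rad and angle between transformer_bin's own z axis and vertical below 0.03 rad and linear speed of each of transformer_bin, bin_hook below 0.01 m/s and x of hook_grip in the frame of tool_mat between -0.18 and 0.18 m and y of hook_grip in the frame of tool_mat between -0.105 and 0.105 m and z of hook_grip in the frame of tool_mat below 0.026 m and angle between hook_grip's own z axis and vertical below 0.1 rad and contact force between the fingers and bin_hook below 0.1 N); the robot touches nothing.
It fails at once if the hook loads the transformer bin with more than 20 N (contact force between bin_hook and transformer_bin above 20 N).
It fails at once if the robot itself, rather than the hook, touches the transformer bin (more than 1 N) (contact force between any of the arm, the fingers and transformer_bin above 1 N).
It fails at once if the hook presses on the rack with more than 20 N (contact force between bin_hook and rack above 20 N).
It fails at once if the hook is let go more than about 20 mm above the mat (height (world z) of hook_grip above 0.042 m and contact force between the fingers and bin_hook below 0.1 N).
It fails at once if the heat-sink bin, screwdriver, circuit board or solder reel is moved by more than 15 mm (distance of any of heatsink_bin, screwdriver, circuit_board, solder_reel from where it was at the start of the episode above 0.015 m).
It also fails if it takes over 72 s, if anything falls off the work surface, if the arm or the gripper's body presses on something with over 40 N, if the wrist force passes 120 N, or if a joint passes its speed limit or range.

### The arm

A 6-joint arm with a two-finger parallel gripper is mounted at the origin on the work surface. World frame = base frame: x ahead of the robot, y to its left, z up, the work surface at z = 0. Lengths are in mm, angles in rad, forces in N, time in s.
With the tool pointing down it reaches from about 325 to 875 mm from the base axis. Payload 4.4 kg.
Tool frame: the origin (TCP) lies on the centre line of the jaws, within the pads' length; the fingertips stand ahead of it and the grasp point (between the pads) lies 6 mm ahead of it (ctrl.tcp_to_tips is the z of the fingertips in the tool frame, in mm); z points along the fingers, y is the line along which they close (so a half turn about z gives the same grasp; the last joint's range is limited). The gripper opens to 85 mm and grips with 20 to 120 N. Pads are 22 mm wide; open, the fingers measure 114 mm over their backs; the gripper's body (76 mm by 85 mm) begins 54 mm behind the grasp point. The pads swing forward as they close: fully open they stand 13 mm farther back than shut.
Start: joints at [0.967, 0.207, 1.542, -0, 1.393, -0.15], TCP at [252.08, 516.801, 256.282] pointing down, gripper open.
Joint ranges: [-2.73, 2.73], [-0.86, 2.22], [0.23, 2.46], [-1.11, 4.25], [0.08, 2.63], [-2.82, 2.82]. Speed limits (rad/s): [2.79, 2.79, 3.14, 3.14, 3.14, 3.14].

### API

Orientations are given as a 3x3 rotation matrix whose columns are the frame's x, y, z axes.
In Python, from plant import ctrl, sensors, optics gives the robot as it stands. Calls block until the motion is done:
- ctrl.move_ptp(position, orientation): joint-space move of the TCP to a pose.
- ctrl.move_l(position, rot=None, vel=150, threshold=None): straight line of the TCP; rot=None keeps the orientation; vel is the mean speed in mm/s. With threshold (N) it stops when the force on the tool has changed by that much, and returns True; else False.
- ctrl.set_joints(angles): joint-space move.
- ctrl.gripper_to(opening, force=None): finger opening in mm; force is the grip in N (None keeps the last); returns when the fingers have stopped.
- ctrl.hold(seconds).
- ctrl.solve_ik(position, orientation): joint angles nearest the present ones, or None.
- sensors.read_state(): the state.
- optics.grab_frame(name): name is "scene" or "top" or "wrist"; returns (picture, depth): 420x560x3 uint8, red, green, blue; 420x560 float32, mm along the optical axis (not along the pixel's ray), 0 where there is no reading.
- optics.camera_params(name): a dict with "mtx" (3x3 intrinsics, pixels), "R" (3x3) and "t" (3): a world point X has camera coordinates R X + t; the wrist camera has in their place "T_tool_cam" (4x4, takes a point from camera to tool coordinates, whose origin is the TCP and whose axes are the flange's). Camera axes: x right, y down, z forward; pixel columns grow to the right and rows downward; lengths in mm; the calibration is good to about 2 mm. A picture is of the moment at which its call begins: read the wrist's pose just before it. camera_params takes no time and is no camera call.
A pose or a line that the arm cannot do raises ctrl.MotionError and nothing moves.
- ctrl.finish_job(): hands the job in; it is judged then, once.
The state is a dict: "t": time; "q": joint angles; "qvel": joint speeds; "tau": joint torques, N m; "eef_pos": TCP position; "eef_rot": TCP orientation; "force": force on the tool from outside, world axes, zero at the start; "wrist_torque": the same for the moment, N m; "grip_width": finger opening in mm; "grasp_force": force on a finger pad.
Only numpy, scipy, OpenCV 4.12 (cv2) and the standard library are available. Lean on these libraries where they do the work, as an engineer would, in place of code of your own. Each camera call takes 0.05 s, during which the arm holds its last target. There are 200 camera calls.

## Working session

There is one attempt and no reset: what is moved stays moved. The work goes in short steps, each a Python script; the robot and the scene stay as the last script left them, time stands still between calls to the robot, and variables do not carry over. Pictures are saved under pics/ and viewed, at most 10 in all, crops included, and the job is handed in when it is done.

```bash
ls; mkdir -p pics
cat > h.py <<'E'
import numpy as np, cv2
from plant import ctrl, sensors, optics
def grab(n):
    s=sensors.read_state(); p,d=optics.grab_frame(n); c=optics.camera_params(n)
    K=np.array(c["mtx"])
    if n=="wrist":
        T=np.eye(4);T[:3,:3]=s["eef_rot"];T[:3,3]=s["eef_pos"];M=T@np.array(c["T_tool_cam"])
    else:
        M=np.eye(4);R=np.array(c["R"]);M[:3,:3]=R.T;M[:3,3]=-R.T@np.array(c["t"]).ravel()
    return p,d,K,M
def cloud(d,K,M):
    v,u=np.mgrid[:d.shape[0],:d.shape[1]]
    X=np.stack([(u-K[0,2])/K[0,0]*d,(v-K[1,2])/K[1,1]*d,d],-1)@M[:3,:3].T+M[:3,3]
    X[d<=0]=np.nan
    return X
def onplane(u,v,z,K,M):
    r=M[:3,:3]@np.array([(u-K[0,2])/K[0,0],(v-K[1,2])/K[1,1],1]); return M[:3,3]+r*(z-M[2,3])/r[2]
E
python3 - <<'E'
from h import *
for n in("scene","top"):
    p,d,K,M=grab(n); np.savez(f"pics/{n}0.npz",p=p,d=d,K=K,M=M); cv2.imwrite(f"pics/{n}0.png",cv2.resize(p[:,:,::-1],(800,600),interpolation=cv2.INTER_CUBIC)); print(n,M[:3,3],M[:3,2])
E
```

```text
pics
scene [1133.8136591  -259.08302575 1049.91294079] [-0.43958833  0.28289728 -0.85248533]
top [ 266.16237201   77.44852182 1685.38932407] [ 0.20464344  0.01388436 -0.97873811]
```

View pics/scene0.png

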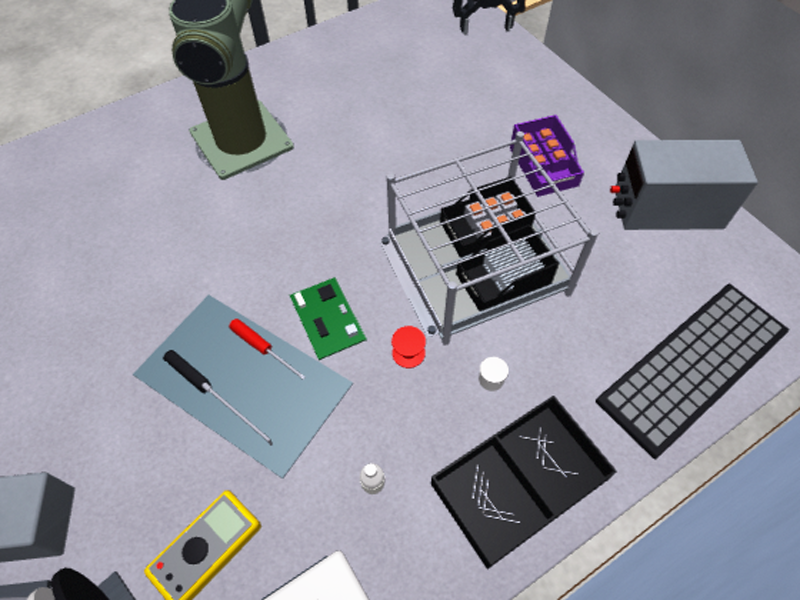

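View pics/top0.png

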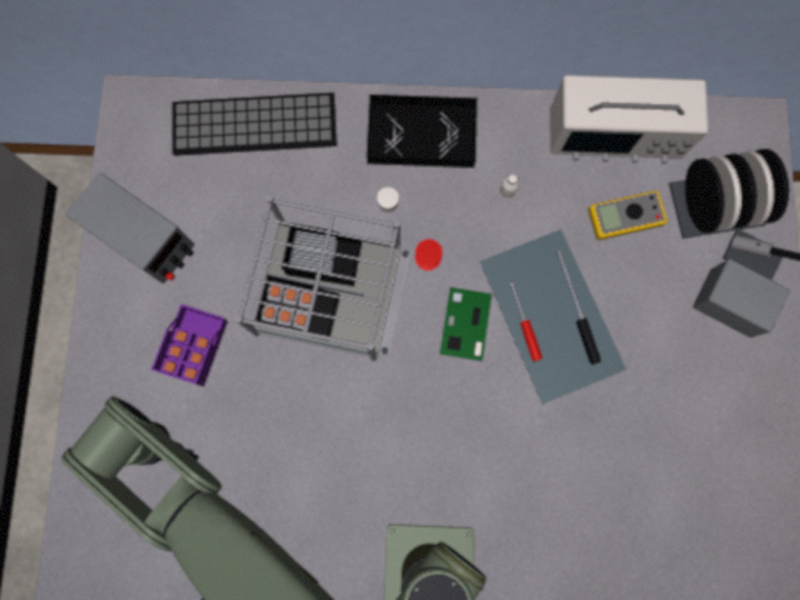

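The scene picture shows the black hook handle at (187,370) with its rod to (270,440), and the red screwdriver at (250,335). The rack's front stop runs from (385,240) to (431,330).

Two bins hold copper transformers: a black one in the rack lane at (490,210) scene / (300,310) top, and a purple one at (545,150) scene. The black one under the deck fits. The purple one stands outside the rack and is not meant. The bin at (510,270) scene holds heat sinks.

Run:
```python
from h import *
def L(n):
    z=np.load(f"pics/{n}0.npz"); return z["p"],z["d"],z["K"],z["M"],cloud(z["d"],z["K"],z["M"])
for n,box,hb in(("top",(170,280,370,470),None),("scene",(200,340,95,250),None)):
    p,d,K,M,X=L(n)
    r0,r1,c0,c1=box
    P=p[r0:r1,c0:c1].astype(int);Y=X[r0:r1,c0:c1]
    m=(P.max(2)<60)
    print(n,"dark",m.sum())
    q=Y[m]; q=q[np.isfinite(q).all(1)]; print(np.round(np.percentile(q,[5,50,95],axis=0)))
    # project on plane z=36 from pixels
    vv,uu=np.nonzero(m); W=np.array([onplane(u+c0,v+r0,36 if n=="top" else 30,K,M)[:2] for u,v in zip(uu,vv)])
    print("handle rect",cv2.minAreaRect(W.astype(np.float32)))
    g=Y[(Y[...,2]>0)&(Y[...,2]<8)]
p,d,K,M,X=L("top")
# mat corners from top picture (800px coords)
for u,v in[(482,262),(561,231),(625,369),(543,403)]: print("mat",onplane(u*.7,v*.7,4,K,M).round())
print("rod tip top",onplane(560*.7,252*.7,28,K,M).round())
for u,v in[(275,203),(397,228),(375,353),(246,326)]: print("post",onplane(u*.7,v*.7,205,K,M).round())
for u,v in[(428,255)]: print("reel",onplane(u*.7,v*.7,53,K,M).round())
p2,d2,K2,M2,X2=L("scene")
for u,v in[(391,178),(520,135),(594,236),(449,286)]: print("post s",onplane(u*.7,v*.7,205,K2,M2).round())
for u,v in[(165,353),(208,388)]: print("handle s",onplane(u*.7,v*.7,34,K2,M2).round())
print("rodtip s",onplane(270*.7,437*.7,30,K2,M2).round())
# medians of red/green
cv2.imwrite("pics/rack0.png",cv2.resize(p2[80:250,255:430][:,:,::-1],None,fx=4.5,fy=3.5,interpolation=cv2.INTER_CUBIC)[:600])
print(ctrl.tcp_to_tips)
```

```text
top dark 245
[[ 470. -362.   14.]
 [ 513. -344.   33.]
 [ 557. -327.   40.]]
handle rect ((512.7303466796875, -342.6357116699219), (102.28375244140625, 24.84444808959961), 17.866914749145508)
scene dark 477
[[ 477. -362.   10.]
 [ 518. -337.   33.]
 [ 574.  -36.   38.]]
handle rect ((536.7970581054688, -206.4007110595703), (340.1462097167969, 109.99504852294922), 83.7901611328125)
mat [ 694. -105.    4.]
mat [ 777. -291.    4.]
mat [ 456. -434.    4.]
mat [ 372. -248.    4.]
rod tip top [ 719. -283.   28.]
post [754. 355. 205.]
post [709.  96. 205.]
post [445. 130. 205.]
post [490. 395. 205.]
reel [693.  24.  53.]
post s [468. 141. 205.]
post s [512. 412. 205.]
post s [775. 364. 205.]
post s [721.  94. 205.]
handle s [ 469. -363.   34.]
handle s [ 578. -325.   34.]
rodtip s [ 719. -272.   30.]
25.0
```

View pics/rack0.png

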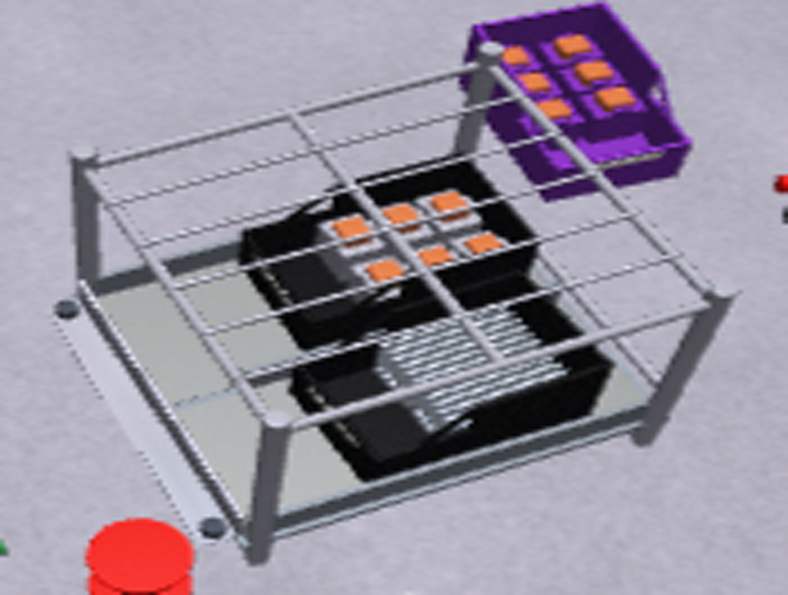

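The crop confirms it: the black bin with six copper transformers is in the far (rack +y) lane at crop (390,240), with its lip around (270,290). Below it is the heat-sink bin at (450,390), and the purple one stands outside the rack. I'll fit the bin from the depth cloud and go above the hook for a close look.

```bash
cat >> h.py <<'E'
def Rz(a,flip=0):
    # tool down; tool y across direction a (yaw of hook x); tool x along (flip: against) a
    c,s=np.cos(a),np.sin(a); x=np.array([c,s,0])*(-1 if flip else 1); z=np.array([0,0,-1.]); return np.stack([x,np.cross(z,x),z],1)
E
python3 - <<'E'
from h import *
a=np.radians(80.2);ex=np.array([np.cos(a),np.sin(a)]);ey=np.array([-ex[1],ex[0]]);O=np.array([609,248.])
for n in("scene","top"):
    z=np.load(f"pics/{n}0.npz"); X=cloud(z["d"],z["K"],z["M"]).reshape(-1,3); C=z["p"].reshape(-1,3).astype(int)
    q=np.c_[(X[:,:2]-O)@ex,(X[:,:2]-O)@ey,X[:,2]]
    for nm,k in(("deckwire/post",(q[:,2]>170)&(q[:,2]<215)),("copper",(C[:,0]-C[:,2]>80)&(q[:,2]>40)&(q[:,2]<110)),("dark",(C.max(1)<50)&(q[:,2]>35)&(q[:,2]<115)&(q[:,1]>0))):
        k&=(abs(q[:,0])<175)&(abs(q[:,1])<160)
        print(n,nm,k.sum(),np.percentile(q[k],[2,25,50,75,98],axis=0).round().tolist())
    k=(C.max(1)<60)&(abs(q[:,0])<150)&(abs(q[:,1]-63)<70)&(q[:,2]>25)
    print([ (int(x0),int(np.median(q[k&(abs(q[:,0]-x0)<4),2])),int(k[abs(q[:,0]-x0)<4].sum())) for x0 in range(-60,30,8) if (k&(abs(q[:,0]-x0)<4)).sum()>2])
h=np.radians(18)
for f in(0,1):
    for p,y in(((512.7,-342.6,250),h),((508,39,80),a),((490,-85,80),a)): print(f,p,ctrl.solve_ik(list(p),Rz(y,f)))
print(optics.camera_params("wrist")["T_tool_cam"])
E
```

```text
scene deckwire/post 2317 [[-132.0, -142.0, 180.0], [-87.0, -96.0, 190.0], [8.0, -8.0, 192.0], [97.0, 82.0, 193.0], [150.0, 129.0, 205.0]]
scene copper 172 [[-174.0, -128.0, 52.0], [44.0, 37.0, 77.0], [75.0, 47.0, 78.0], [108.0, 88.0, 80.0], [122.0, 95.0, 83.0]]
scene dark 959 [[-26.0, 7.0, 36.0], [-1.0, 10.0, 58.0], [36.0, 65.0, 74.0], [105.0, 109.0, 86.0], [132.0, 113.0, 105.0]]
[(-28, 54, 109), (-20, 64, 77), (-12, 62, 33), (-4, 49, 67), (4, 38, 83), (12, 44, 89), (20, 45, 91), (28, 45, 68)]
top deckwire/post 1833 [[-135.0, -137.0, 182.0], [-82.0, -90.0, 188.0], [6.0, -2.0, 191.0], [95.0, 86.0, 194.0], [147.0, 133.0, 204.0]]
top copper 171 [[34.0, 29.0, 70.0], [44.0, 37.0, 74.0], [77.0, 77.0, 77.0], [108.0, 87.0, 79.0], [120.0, 95.0, 83.0]]
top dark 275 [[-29.0, 12.0, 35.0], [-6.0, 14.0, 39.0], [22.0, 42.0, 75.0], [112.0, 78.0, 94.0], [130.0, 106.0, 108.0]]
[(-28, 74, 41), (-20, 35, 26), (-12, 33, 58), (-4, 34, 56), (4, 32, 55), (12, 33, 67), (20, 33, 55), (28, 33, 6)]
0 (512.7, -342.6, 250) [-7.29332877e-01  2.98572632e-01  1.44076035e+00 -4.44089210e-16
  1.40225967e+00  5.27304185e-01]
0 (508, 39, 80) [-9.33835516e-02  2.92064218e-01  1.84497601e+00 -4.44089210e-16
  1.00455242e+00  7.76587151e-02]
0 (490, -85, 80) [-3.45969805e-01  2.69840605e-01  1.87478067e+00 -4.44089210e-16
  9.96971374e-01 -1.74927538e-01]
1 (512.7, -342.6, 250) [-7.29332877e-01  2.98572632e-01  1.44076035e+00 -4.44089210e-16
  1.40225967e+00 -2.61428847e+00]
1 (508, 39, 80) None
1 (490, -85, 80) None
[[ 7.59196193e-04 -9.52539215e-01 -3.04414958e-01  7.78851420e+01]
 [ 9.99999527e-01  5.38038966e-04  8.10382711e-04 -4.00312105e-01]
 [-6.08134202e-04 -3.04415430e-01  9.52539173e-01 -1.17559358e+02]
 [ 0.00000000e+00  0.00000000e+00  0.00000000e+00  1.00000000e+00]]
```

```bash
cat >> h.py <<'E'
def Rt(a,t):
    # tool y across yaw a, body leaning back by t (deg)
    t=np.radians(t); B=np.array([[np.cos(a),-np.sin(a),0],[np.sin(a),np.cos(a),0],[0,0,1]])
    x=np.array([np.cos(t),0,np.sin(t)]); z=np.array([np.sin(t),0,-np.cos(t)])
    return B@np.stack([x,np.cross(z,x),z],1)
def tcp(grasp,R): return np.array(grasp)-6*R[:,2]   # TCP for a wanted grasp point
E
python3 - <<'E'
from h import *
a=np.radians(80.2);h=np.radians(18)
for t in(15,20,25):
    for p,y in(((512.7,-342.6,28),h),((512.7,-342.6,200),h),((508,39,130),a),((508,39,80),a),((490,-85,80),a)):
        s=ctrl.solve_ik(list(tcp(p,Rt(y,t))),Rt(y,t)); print(t,p,None if s is None else np.round(s,2))
s=sensors.read_state(); ctrl.move_l([252,517,400]); 
ctrl.move_ptp([490,-350,400],Rt(h,0)); ctrl.move_l([480,-353,230]); ctrl.gripper_to(60)
p,d,K,M=grab("wrist"); np.savez("pics/w1.npz",p=p,d=d,K=K,M=M)
cv2.imwrite("pics/w1.png",cv2.resize(p[:,:,::-1],(800,600)))
print(sensors.read_state()["t"])
E
```

```text
15 (512.7, -342.6, 28) [-0.85  0.49  1.7   0.32  0.86  0.21]
15 (512.7, -342.6, 200) [-0.85  0.26  1.61  0.26  1.18  0.32]
15 (508, 39, 130) [-0.25  0.19  1.85  0.29  1.13 -0.21]
15 (508, 39, 80) [-0.25  0.28  1.88  0.31  1.03 -0.24]
15 (490, -85, 80) [-0.5   0.29  1.86  0.28  1.09 -0.47]
20 (512.7, -342.6, 28) [-0.89  0.49  1.74  0.44  0.84  0.08]
20 (512.7, -342.6, 200) [-0.89  0.24  1.65  0.36  1.15  0.24]
20 (508, 39, 130) [-0.3   0.2   1.86  0.38  1.15 -0.3 ]
20 (508, 39, 80) [-0.3   0.29  1.89  0.4   1.05 -0.34]
20 (490, -85, 80) [-0.54  0.31  1.85  0.36  1.14 -0.55]
25 (512.7, -342.6, 28) [-0.93  0.49  1.77  0.57  0.83 -0.05]
25 (512.7, -342.6, 200) [-0.93  0.23  1.69  0.46  1.12  0.15]
25 (508, 39, 130) [-0.35  0.22  1.87  0.47  1.18 -0.38]
25 (508, 39, 80) [-0.35  0.3   1.89  0.49  1.08 -0.44]
25 (490, -85, 80) [-0.59  0.34  1.84  0.43  1.18 -0.63]
6.0667
```

View pics/w1.png

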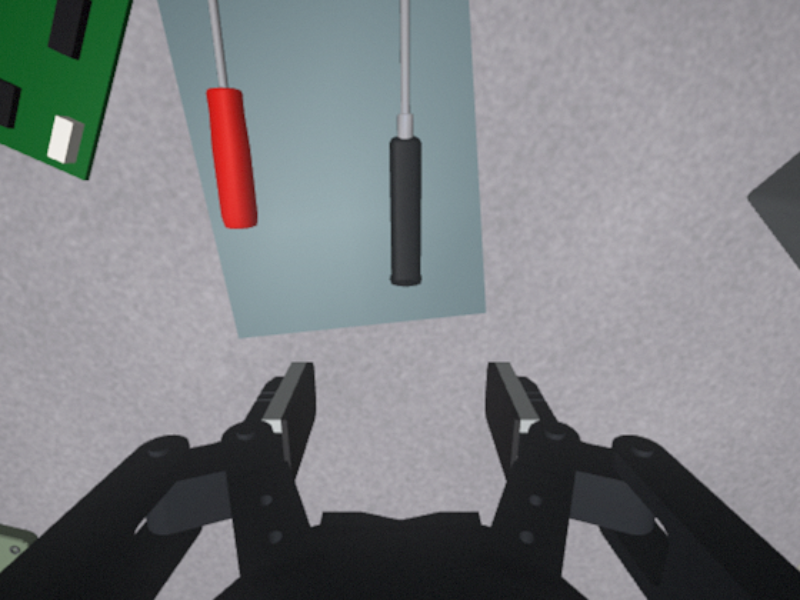

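The wrist picture shows the black handle from (405,137) to (405,283), parallel to the jaws' centre line. The red screwdriver is at (233,155), well clear. I'll measure it and grasp with a 20° backward lean, to keep the gripper and camera off the wire deck later.

Run:
```python
from h import *
z=np.load("pics/w1.npz");p,d,K,M=[z[k] for k in"pdKM"];X=cloud(d,K,M)
m=np.zeros(d.shape,bool);m[90:205,265:300]=1
q=X[m&(X[...,2]>31)&(X[...,2]<42)&(p.max(2)<80)]
r=cv2.minAreaRect(q[:,:2].astype(np.float32)); print(r,np.median(q[:,2]))
c=np.array(r[0])
A,B=[onplane(405*.7,v*.7,36,K,M)[:2] for v in(139,280)]
v=A-B;yaw=np.arctan2(v[1],v[0]);print(A,B,np.linalg.norm(v),np.degrees(yaw),(A+B)/2)
tip=onplane(405*.7,5*.7,30,K,M)
cen=(c+(A+B)/2)/2
assert np.linalg.norm(c-(A+B)/2)<8
R=Rt(yaw,20)
g=np.r_[cen,28]
ctrl.move_ptp(tcp(g+[0,0,90],R),R); ctrl.move_l(tcp(g,R),vel=100)
ctrl.gripper_to(15,force=110)
s=sensors.read_state();print(s["grip_width"],s["grasp_force"],s["force"])
ctrl.move_l(tcp(g+[0,0,110],R),vel=120)
s=sensors.read_state();print(s["grip_width"],s["grasp_force"],s["force"],s["wrist_torque"],s["t"])
np.save("pics/g.npy",np.r_[cen,yaw])
p,d,K,M=grab("wrist");cv2.imwrite("pics/w2.png",cv2.resize(p[:,:,::-1],(800,600)))
```

```text
((515.0850219726562, -345.68048095703125), (104.31304931640625, 20.88947296142578), 18.044557571411133) 35.40786998320931
[ 563.44933596 -329.87518437] [ 470.1194709  -360.64058338] 98.26990123009 18.24436589427921 [ 516.78440343 -345.25788388]
20.41082519005707 108.38840246200562 [-1.13189914 -0.67218453  6.26885931]
20.37116899515693 107.72110104560852 [-0.27916585 -0.17548726 -2.13224415] [-0.10408288  0.33131836 -0.00732933] 9.15
```

View pics/w2.png

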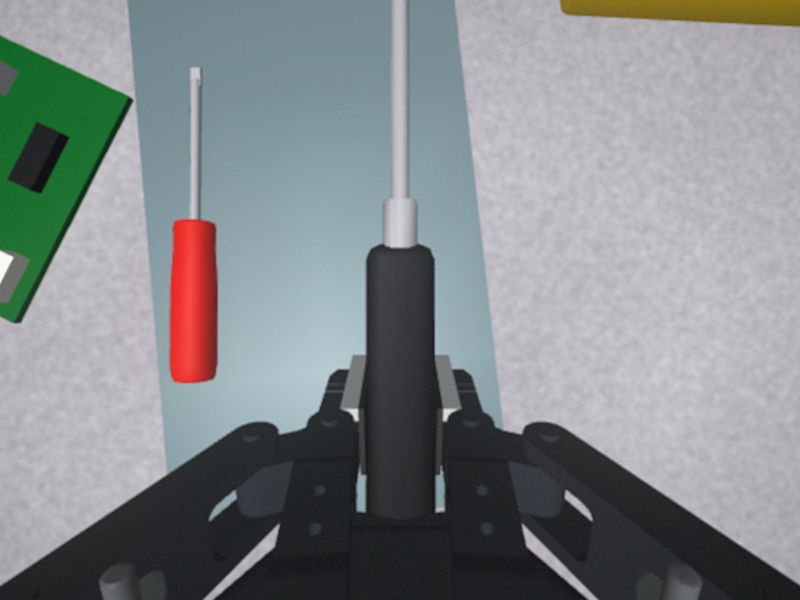

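The hook is gripped straight, with the handle centred between the pads at (400,400) and the rod leading up the image. Now I'll look down through the wires over the lip.

```bash
cat >> h.py <<'E'
A0=np.radians(80.2);EX=np.array([np.cos(A0),np.sin(A0)]);EY=np.array([-EX[1],EX[0]]);O0=np.array([609,248.])+9*EX-6*EY
def rw(x,y,z): return np.r_[O0+x*EX+y*EY,z]
E
python3 - <<'E'
from h import *
g=np.load("pics/g.npy");R=Rt(g[3],20)
ctrl.move_l(tcp(np.r_[g[:2],320],R),vel=250)
R=Rt(A0,20)
ctrl.move_ptp(tcp(rw(-75,30,320),R),R)
p,d,K,M=grab("wrist");np.savez("pics/w3.npz",p=p,d=d,K=K,M=M)
print(M[:3,3],sensors.read_state()["t"])
cv2.imwrite("pics/w3.png",cv2.resize(p[:,:,::-1],(800,600),interpolation=cv2.INTER_CUBIC))
E
```

```text
Traceback (most recent call last):
IndexError: index 3 is out of bounds for axis 0 with size 3
```

Run:
```python
from h import *
g=np.load("pics/g.npy");R=Rt(g[2],20)
ctrl.move_l(tcp(np.r_[g[:2],320],R),vel=250)
R=Rt(A0,20)
ctrl.move_ptp(tcp(rw(-75,30,320),R),R)
p,d,K,M=grab("wrist");np.savez("pics/w3.npz",p=p,d=d,K=K,M=M)
print(M[:3,3],sensors.read_state()["t"])
cv2.imwrite("pics/w3.png",cv2.resize(p[:,:,::-1],(800,600),interpolation=cv2.INTER_CUBIC))
```

```text
[579.54237768 216.17233529 462.62412252] 12.0583
```

View pics/w3.png

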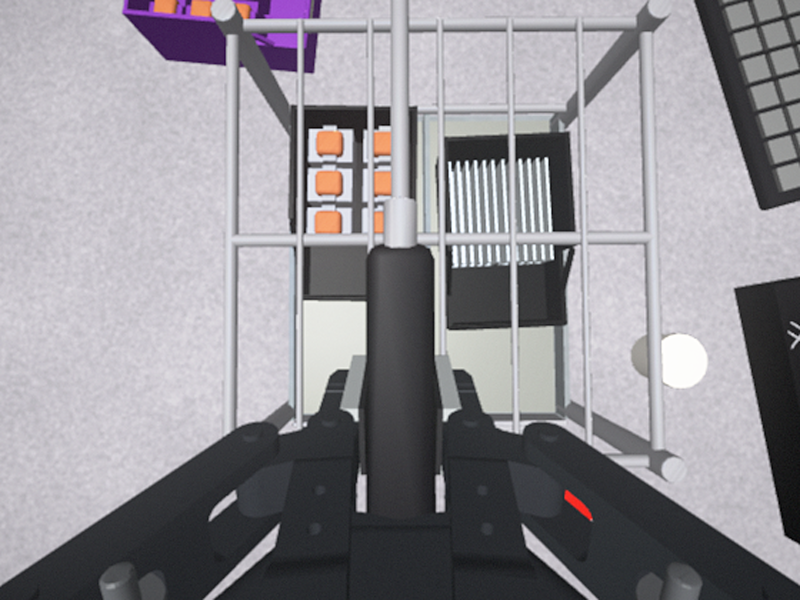

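The picture shows the transformer bin's lip at row 298 from (303,298) to beyond (367,299), and its back wall at row 107, columns 291–417. The rack's post tops are at (222,15), (657,12) and (672,467). The heat-sink bin's lip is at (507,326). Computing positions.

Run:
```python
from h import *
z=np.load("pics/w3.npz");p,d,K,M=[z[k] for k in"pdKM"];X=cloud(d,K,M)
P=lambda u,v,h: onplane(u*.7,v*.7,h,K,M)[:2]
a,b,c=P(222,15,205),P(657,12,205),P(672,467,205)
print("posts",a.round(),b.round(),c.round(),np.linalg.norm(a-b),np.linalg.norm(b-c))
ey=(a-b)/np.linalg.norm(a-b);yaw=np.arctan2(ey[1],ey[0])-np.pi/2;v=b-c;print("yaw",np.degrees(yaw),np.degrees(np.arctan2(v[1],v[0])))
O=(a+c)/2;ex=np.array([ey[1],-ey[0]])
rf=lambda w:np.round([(w-O)@ex,(w-O)@ey],1)
print("O",O,"posts rf",rf(a),rf(b),rf(c))
for n,u,v,h in(("lipL",303,298,76),("lipR",366,299,76),("backL",291,106,106),("backR",417,107,106),("backmid",354,106,106),("hs lipL",447,327,76),("hs lipR",566,325,76),("deck back L",295,107,31),("guide",418,400,55),("stopR",565,415,61)):
    w=P(u,v,h);print(n,w.round(1),rf(w))
q=np.c_[(X[...,:2].reshape(-1,2)-O)@ex,(X[...,:2].reshape(-1,2)-O)@ey,X[...,2].ravel()]
col=p.max(2).ravel()
k=(col<70)&(q[:,1]>5)&(q[:,1]<125)&(abs(q[:,0])<140)
for y0 in(70,80,90,100,110):
    kk=k&(abs(q[:,1]-y0)<5)&(q[:,2]>66)&(q[:,2]<82)&(q[:,0]<10);print(y0,kk.sum(),q[kk].mean(0).round(1) if kk.any() else 0)
kk=k&(q[:,2]>100)&(q[:,2]<112);print("back wall",kk.sum(),np.percentile(q[kk],[2,50,98],axis=0).round())
```

```text
posts [505. 410.] [763. 367.] [719. 100.] 262.00463416248465 270.0852565699485
yaw 80.58966930909459 80.64076028133607
O [611.87532363 254.87072852] posts rf [135.  131.1] [ 135.  -130.9] [-135.  -131.1]
lipL [497.6 241.5] [-31.9 110.5]
lipR [552.1 231.2] [-33.2  55.1]
backL [520.  397.8] [126. 114.]
backR [622.4 379.2] [124.4   9.9]
backmid [571.3 389. ] [125.6  62. ]
hs lipL [618.  194.8] [-58.3 -15.9]
hs lipR [721.3 178.6] [ -57.3 -120.4]
deck back L [511.2 434.4] [160.6 128.6]
guide [582.1 132.2] [-125.8    9.3]
stopR [710.8  97.5] [-139.1 -123.4]
70 15 [-31.3  69.8  76.6]
80 16 [-31.3  79.8  76.1]
90 16 [-31.3  89.9  75.9]
100 16 [-31.2  99.9  76.4]
110 9 [-31.3 107.5  76.1]
back wall 449 [[ 31.  12. 100.]
 [119.  57. 105.]
 [126. 114. 107.]]
```

```bash
cat >> h.py <<'E'
YR=np.radians(80.6);RX=np.array([np.cos(YR),np.sin(YR)]);RY=np.array([-RX[1],RX[0]]);OR=np.array([611.9,254.9]);RR=Rt(YR,20)
def at(tx,ty,tz): return tcp(np.r_[OR+(tx-215)*RX+ty*RY,tz+23.5],RR)  # hook tip at rack x,y and world z
def F():
    s=sensors.read_state();f=np.array(s["force"]);return np.round([f[:2]@RX,f[:2]@RY,f[2]],2)
E
python3 - <<'E'
from h import *
ctrl.move_l(at(-205,58,240),rot=RR,vel=250)
ctrl.move_l(at(-205,58,97),vel=200)
print(ctrl.move_l(at(-13,58,97),vel=120,threshold=6)); ctrl.hold(.2); print(F())
print(ctrl.move_l(at(-13,58,60),vel=40,threshold=3)); ctrl.hold(.2); print(F(),sensors.read_state()["eef_pos"]-at(-13,58,60),sensors.read_state()["t"])
p,d,K,M=grab("wrist");np.savez("pics/w4.npz",p=p,d=d,K=K,M=M);cv2.imwrite("pics/w4.png",cv2.resize(p[:,:,::-1],(800,600)))
p,d,K,M=grab("scene");np.savez("pics/s4.npz",p=p,d=d,K=K,M=M);cv2.imwrite("pics/s4.png",cv2.resize(p[80:250,255:430][:,:,::-1],None,fx=4.5,fy=3.5,interpolation=cv2.INTER_CUBIC))
E
```

```text
False
[ 0.24 -0.56 -2.77]
False
[-0.41 -0.93 -1.13] [ 0.25071763 -0.07043582  0.32860855] 17.7083
```

View pics/s4.png

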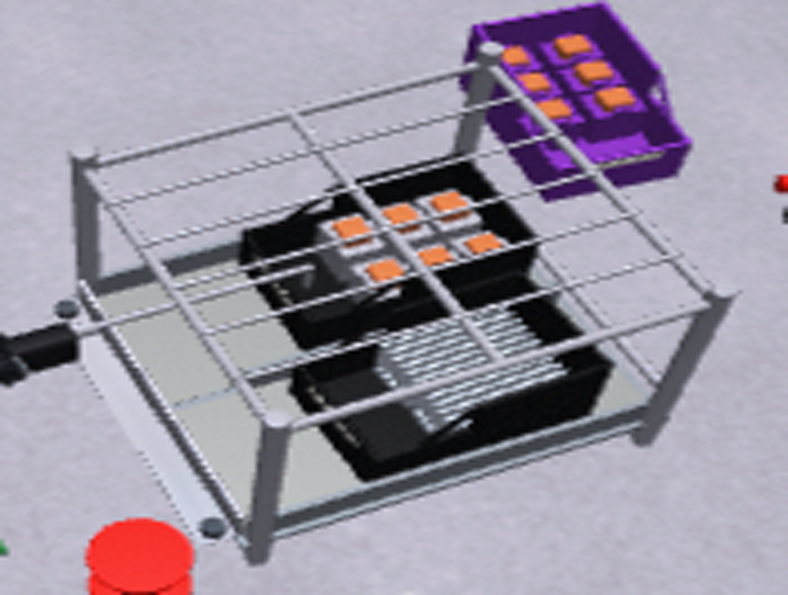

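The tip hangs behind the lip at crop (308,275), in the free space in front of the transformers. Now the pull, watching the force.

Run:
```python
from h import *
pos=lambda: round(float((np.array(sensors.read_state()["eef_pos"])-at(0,58,60))[:2]@RX),1)
b=F();print("base",b)
r=ctrl.move_l(at(-35,58,60),vel=15,threshold=2);print("contact",r,pos(),F()-b)
x=pos()
r=ctrl.move_l(at(x-12,58,60),vel=15,threshold=9);print("drag",r,pos(),F()-b)
log=[]
for i in range(12):
    x=pos(); 
    r=ctrl.move_l(at(max(x-25,-150),58,60),vel=18,threshold=6); f=F()-b; print(i,r,pos(),f,sensors.read_state()["t"])
    if r or f[0]>11: break
```

```text
base [-0.24  0.67 -2.77]
contact True -27.2 [ 0.68 -0.03  0.04]
drag False -39.6 [-0.17 -1.    0.96]
0 False -64.7 [ 3.85 -1.05  1.45] 21.2917
1 False -89.8 [ 3.93 -2.02  0.91] 22.8333
2 False -114.9 [ 3.4  -0.24  0.29] 24.375
3 True -137.0 [-0.24 -0.26  1.59] 25.575
```

```bash
cat >> h.py <<'E'
pos=lambda: round(float((np.array(sensors.read_state()["eef_pos"])-at(0,58,60))[:2]@RX),2)
def Fm(n=6):
    o=[]
    for _ in range(n): ctrl.hold(.02); o.append(F())
    return np.mean(o,0).round(2)
E
python3 - <<'E'
from h import *
b=np.array([-.2,.3,-2]);x=pos();print(x,Fm()-b)
for i in range(16):
    x-=.6; r=ctrl.move_l(at(x,58,60),vel=10,threshold=6);f=Fm()-b;print(i,r,pos(),f)
    if f[0]>12.5 or x<-145: break
print(sensors.read_state()["t"])
E
```

```text
-136.98 [-0.03 -0.37 -0.08]
0 False -137.16 [ 3.35  0.35 -0.62]
1 False -137.23 [ 5.18  0.42 -1.22]
2 False -137.29 [ 7.29  0.45 -1.64]
3 False -137.33 [ 8.51 -0.5  -1.83]
4 False -137.4 [10.59 -0.54 -2.15]
5 False -137.44 [12.16 -0.33 -3.05]
6 False -137.5 [14.45 -1.05 -3.09]
28.3667
```

Run:
```python
from h import *
b=np.array([-.2,.3,-2]);ctrl.hold(.5);print(Fm()-b)
ctrl.move_l(at(-125,58,60),vel=40,threshold=6);print(pos(),Fm()-b)
ctrl.move_l(at(-122,58,99),vel=60,threshold=6);print(Fm()-b)
ctrl.move_l(at(-230,58,99),vel=150)
ctrl.move_l(at(-230,58,250),vel=250)
ctrl.move_l(at(-5,10,250),vel=250)
p,d,K,M=grab("wrist");np.savez("pics/w5.npz",p=p,d=d,K=K,M=M);cv2.imwrite("pics/w5.png",cv2.resize(p[:,:,::-1],(800,600)));print(sensors.read_state()["t"])
X=cloud(d,K,M).reshape(-1,3);q=np.c_[(X[:,:2]-OR)@RX,(X[:,:2]-OR)@RY,X[:,2]]
k=(p.max(2).ravel()<70)&(abs(q[:,2]-76)<6)&(q[:,0]<-100)&(q[:,0]>-160)
for y in range(10,121,10):
    kk=k&(abs(q[:,1]-y)<5);print(y,kk.sum(),q[kk].mean(0).round(1) if kk.any() else 0)
```

```text
[13.73 -0.62 -3.18]
-136.89 [ 0.03 -0.3   0.16]
[-0.35 -0.26 -0.15]
32.9833
10 0 0
20 0 0
30 0 0
40 15 [-142.5   42.1   76. ]
50 27 [-142.7   49.8   76.2]
60 26 [-142.6   59.7   75.8]
70 27 [-142.6   69.6   75.9]
80 27 [-142.6   79.6   76.1]
90 28 [-142.7   89.9   76.2]
100 27 [-142.2  100.1   75.9]
110 54 [-131.8  111.6   74.3]
120 4 [-132.4  115.5   75.8]
```

View pics/w5.png

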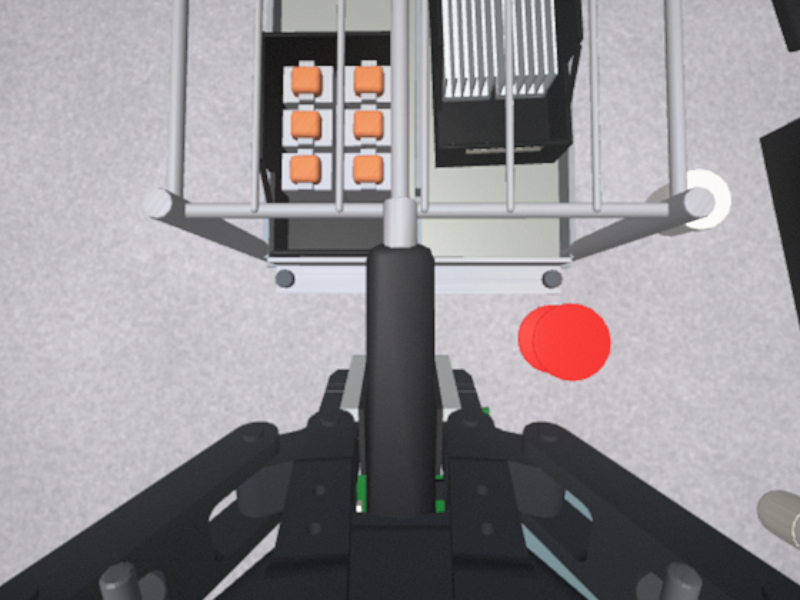

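The bin's lip now lies along row 255, (275–367), right behind the stop (row 260). The depth gives −142.6 mm across its width, so it is square and home. The heat-sink bin and reel are where they were. Now I'll return the hook to its old place.

Run:
```python
from h import *
g=np.load("pics/g.npy");R=Rt(g[2],20);G=lambda z:tcp(np.r_[g[:2],z],R)
ctrl.move_l(at(-150,20,280),vel=250)
ctrl.move_ptp(G(310),R); ctrl.move_l(G(45),vel=150); ctrl.hold(.3); b=Fm();print(b)
print(ctrl.move_l(G(26),vel=12,threshold=5)); s=sensors.read_state(); print(s["eef_pos"]-G(28),Fm()-b)
ctrl.hold(.2); ctrl.gripper_to(26); s=sensors.read_state();print(s["grip_width"],s["grasp_force"])
ctrl.gripper_to(50); s=sensors.read_state();print(s["grip_width"],s["grasp_force"])
ctrl.move_l(s["eef_pos"]-110*R[:,2],vel=120); ctrl.move_l(np.array(sensors.read_state()["eef_pos"])+[0,0,80])
p,d,K,M=grab("wrist");cv2.imwrite("pics/w6.png",cv2.resize(p[:,:,::-1],(800,600)))
X=cloud(d,K,M);m=(p.max(2)<80)&(np.hypot(X[...,0]-g[0],X[...,1]-g[1])<75)&(X[...,2]>25)&(X[...,2]<45);q=X[m]
print(cv2.minAreaRect(q[:,:2].astype(np.float32)),np.percentile(q[:,2],[5,50,95]),sensors.read_state()["t"])
```

```text
[ 0.22  0.16 -1.99]
True
[-0.04290389  0.01031828  1.02023881] [-0.01  0.75  7.34]
26.016063498075873 0.0
50.35353105096119 0.0
((514.4051513671875, -345.6866760253906), (104.93943786621094, 22.09857177734375), 18.53485107421875) [32.66173981 35.56895441 36.9368503 ] 40.8917
```

View pics/w6.png

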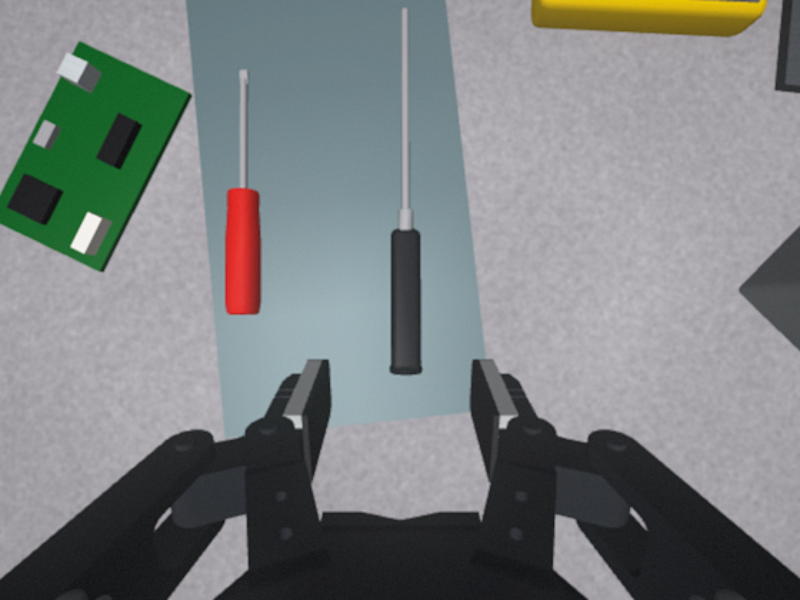

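The hook stands upright on the mat, with its handle at (405,300), top at z ≈ 36 and 22 mm wide. The screwdriver and board are undisturbed. Handing in.

```bash
python3 -c "
from h import *
print(ctrl.finish_job())"
```

```text
the job is handed in; nothing more can be done
None
```

I've handed the job in: the transformer bin was pulled about 10 N past its drag force against the front stop and sits square to it, the hook stands upright on the mat, and nothing else appears to have moved; the hand-in returned no verdict.

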